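Make up the marking-out and joining kits

TASK

Make up the two kit trays for the next lesson: put the try square and the narrow roll of tape in the marking-out tray (the one with the L-shaped pocket), and the wide roll of tape, the stapler and the glue stick in the joining tray (the one with three pockets). Each goes down into the pocket made for it, flat on the pocket floor, the square with its blade along the arm of the L and the glue stick standing upright. Leave the bottle of glue standing where it is.

Things in the scene. Friction and masses are not known exactly. Their poses are not given: they have to be found in the camera images.
- try_square_mid (a point): Try square lying flat: dark metal stock 90 long, 26 wide, 22 mm high; thin ruled steel blade 100 x 25 x 2 mm at a right angle from one end. Point: middle of the stock, 11 mm above its underside. x points out along the blade, y along the stock to the blade's end; the blade covers x 13 to 113, y 20 to 45 mm, at half height. Take it across the stock, mid-length or up to 10 mm towards -y.
- tape_narrow_mid (a point): Narrow roll of cream paper masking tape lying flat, the smaller and lower of the two rolls: 46 mm across, 25 mm high, with a 22 mm hole in its cardboard core. The point is its centre, 12.5 mm above its underside; z is up.
- tape_wide_mid (a point): Wide roll of grey tape lying flat, the bigger and taller of the two rolls: 64 mm across, 48 mm high, with a 26 mm hole in its cardboard core. The point is its centre, 24 mm above its underside; z is up.
- glue_stick_mid (a point): Glue stick standing upright: white tube with a black cap, 28 mm across, 95 mm tall. The point is its centre, 47.5 mm above its foot; z is up.
- stapler_mid (a point): Small black desk stapler standing on its base: 100 mm long (its x axis), 45 mm high; base 32 mm wide, upper arm 30 mm wide between 27 and 43 mm above the table (take it across the arm there). The point is its centre, 22.5 mm above its underside; z is up.
- glue_bottle_mid (a point): White bottle of glue with a pointed nozzle, standing among the stock: 48 mm across, 118 mm tall. A bystander that must stay standing where it is. The point is on its axis, 59 mm above the table.
- tray_mark: Marking-out tray, fixed: plywood over a dark base, 170 x 141 mm (x, y), 10 high. Two pockets, 6 deep, floors 4 mm above the bench, 8 mm spare all round: an L for the try square (its stock's middle goes to x -50, y 3.5; blade along +x, square's axes as the tray's) and a round one, 62 across, at x 12, y -25.5 for the narrow roll. Origin: centre of the underside; z up.
- tray_join: Joining tray, fixed: plywood over a dark base, 178 x 168 mm (x, y), 10 high. Three pockets, 6 deep, floors 4 mm above the bench, 8 mm spare all round: round, 80 across, at x -35, y -30 for the wide roll; round, 44 across, at x 51, y -30 for the glue stick; oblong, 116 (x) by 48, at x 0, y 46 for the stapler, either way round. Origin: centre of the underside; z up.
Not all that is in view belongs to the job. What is shaped like the part that bears stapler_mid but orange is not meant.

How it is judged:
By the outcome, as a careful person would: the job done as asked, in the order asked, and still so for the second after the job is handed in, with the robot touching nothing.
It also fails if it takes over 134 s, if anything falls off the work surface, if the arm or the gripper's body presses on something with over 40 N, if the wrist force passes 120 N, or if a joint passes its speed limit or range.

ROBOT

A 6-joint arm with a two-finger parallel gripper is mounted at the origin on the work surface. World frame = base frame: x ahead of the robot, y to its left, z up, the work surface at z = 0. Lengths are in mm, angles in rad, forces in N, time in s.
With the tool pointing down it reaches from about 300 to 775 mm from the base axis. Payload 14.6 kg.
Tool frame: the origin (TCP) lies between the finger pads; the fingertips stand 19 mm ahead of it and the grasp point (between the pads) is the TCP; z points along the fingers, y is the line along which they close (so a half turn about z gives the same grasp; the last joint's range is limited). The gripper opens to 94 mm and grips with 3 to 60 N. Pads are 16 mm wide; open, the fingers measure 119 mm over their backs; the gripper's body (75 mm by 177 mm) begins 78 mm behind the grasp point.
Start: joints at [-1.212, 0.3, 1.521, -0, 1.321, -0.067], TCP at [227.169, -500.883, 224.446] pointing down, gripper open.
Joint ranges: [-3.03, 3.03], [-0.79, 2.21], [0.23, 2.52], [-1.04, 4.18], [0, 3.07], [-2.55, 2.55]. Speed limits (rad/s): [2.22, 2.22, 2.57, 3.14, 3.14, 3.14].

INTERFACE

Orientations are given as [roll, pitch, yaw] about the fixed x, y, z axes, in that order (R = Rz(yaw) Ry(pitch) Rx(roll)).
In Python, from cell import monitor, imaging, job, find_in, trace gives the robot as it stands. The module is installed in compiled form; this text tells all that it offers.
- The arm moves only by the tool arm_command, never from a script. Its argument "steps" is a list of rows, each a list of 5 numbers: the opening, from 0 (shut) to 1 (fully open), then the shift along the tool's x, y, z in mm, then the turn about the tool's z in degrees. In form: [[gripper, dx, dy, dz, turn], ...]. A call has 1 to 20 rows; each row is the pose to reach, as a shift and turn from the pose commanded when the call began, along the tool's axes at that moment; what a row does not reach only later rows make up. A row lasts 1/8 s, in which the tool goes at most 62.5 mm and 10.7 degrees, less where a joint would pass 70% of its speed; a pose out of reach is approached as far as the arm can. A call with a gripper value outside its range is refused whole. The fingers move at their own pace and stop on an object; "force" is the grip in N (left out, the last holds). Time passes only in rows, so rows that repeat a pose let the fingers close. It gives the time, the measured TCP pose, the force, the opening and the grip force at its end, in the units of the state.
- monitor.read_state(): the state, without advancing time (a new reading comes with each control period).
- imaging.camera(name): name is "side" or "top"; returns a dict with "img" (420x560x3 uint8, red, green, blue), "mtx" (3x3 intrinsics, pixels), "D" ([k1, k2, p1, p2, k3] as OpenCV has them; the pictures are not rectified), "view" (4x4, takes a point from world to camera coordinates). Camera axes: x right, y down, z forward; pixel columns grow to the right and rows downward; lengths in mm; the calibration is good to about 2 mm. A picture is of the moment at which its call begins. There is no depth.
- job.sign_off(): hands the job in; it is judged then, once.
Trained networks look in a picture, given as the dict that the camera call returned (one of the last four; its "shot" number tells which), for a name from the list of things; names that differ only in an ending like _2 or _b are one class to them, and where a whole thing is asked for, a point or a joint stands for the part that bears it (a point fixed in the world has none). Each returns a list of dicts, best first, with "p" (0 to 1); they miss things now and then, are a little off and sometimes report something else, mostly with a low value. They report only what shows in the picture. A call takes as long as a camera call. They do not tell look-alikes from the thing itself.
- find_in(picture, target): "rect" ([centre column, centre row, width, height] in pixels, round what is visible of it).
- trace(picture, target): "region" (420x560 bool, what is visible of it) and "rect" ([centre column, centre row, width, height] in pixels, round what is visible of it).
The state is a dict: "clock": time; "joints": joint angles; "qd": joint speeds; "effort": joint torques, N m; "eef_pos": TCP position; "eef_rot": TCP orientation; "wrist_force": force on the tool from outside, world axes, zero at the start; "moment": the same for the moment, N m; "finger_gap": finger opening in mm; "finger_force": force on a finger pad.
Only numpy, scipy, OpenCV 4.12 (cv2) and the standard library are available. Lean on these libraries where they do the work, as an engineer would, in place of code of your own. Each camera call takes 0.05 s, during which the arm holds its last target. There are 200 camera calls.

## Working session

There is one attempt and no reset: what is moved stays moved. The work goes in short steps, Python scripts to look and compute and a tool call to move; the robot and the scene stay as the last step left them, time stands still between calls to the robot, and variables do not carry over. Pictures are saved under pics/ and viewed, at most 14 in all, crops included, and the job is handed in when it is done.

Besides the shell and the picture viewer there is one more tool, called after "Request:" as name(argument=value, ...) on one line, values as JSON. arm_command: Moves the arm, as the interface text tells. Its arguments: {"type":"object","properties":{"steps":{"type":"array","items":{"type":"array","items":{"type":"number"}}},"force":{"type":"number"}},"required":["steps"]}

```bash
ls; mkdir -p pics; cat > h.py <<'E'
import numpy as np, cv2, pickle
from cell import monitor, imaging, job, find_in, trace
def snap(n,f=None):
    c=imaging.camera(n)
    if f: cv2.imwrite('pics/'+f,cv2.cvtColor(c['img'],cv2.COLOR_RGB2BGR))
    return c
def ray(c,uv):
    uv=np.array(uv,float).reshape(-1,1,2)
    n=cv2.undistortPoints(uv,np.array(c['mtx'],float),np.array(c['D'],float)).reshape(-1,2)
    V=np.array(c['view']);R,t=V[:3,:3],V[:3,3]
    return -R.T@t, np.c_[n,np.ones(len(n))]@R
def at_z(c,uv,z):
    o,d=ray(c,uv); return o+d*((z-o[2])/d[:,2])[:,None]
def proj(c,P):
    V=np.array(c['view']); r=cv2.Rodrigues(V[:3,:3])[0]
    return cv2.projectPoints(np.array(P,float).reshape(-1,3),r,V[:3,3],np.array(c['mtx'],float),np.array(c['D'],float))[0].reshape(-1,2)
E
python3 - <<'E'
from h import *
for n in('top','side'):
    c=snap(n,n+'0.png'); V=np.array(c['view']); print(n,-V[:3,:3].T@V[:3,3],c['mtx'])
    for t in ['try_square_mid','tape_narrow_mid','tape_wide_mid','glue_stick_mid','stapler_mid','glue_bottle_mid','tray_mark','tray_join']:
        print(t,[(np.round(r['rect']).tolist(),round(r['p'],2)) for r in find_in(c,t)][:4])
print(monitor.read_state())
E
```

```text
pics
top [ 372.95588349   -6.81062595 1357.1691685 ] [[521.8639493    0.         278.96573843]
 [  0.         521.8639493  210.16973046]
 [  0.           0.           1.        ]]
try_square_mid [([287.0, 120.0, 36.0, 51.0], 0.89)]
tape_narrow_mid [([234.0, 224.0, 19.0, 21.0], 0.64)]
tape_wide_mid [([233.0, 176.0, 26.0, 28.0], 0.8)]
glue_stick_mid []
stapler_mid [([326.0, 184.0, 41.0, 33.0], 0.95), ([364.0, 140.0, 38.0, 29.0], 0.95), ([194.0, 141.0, 20.0, 36.0], 0.93), ([395.0, 306.0, 24.0, 40.0], 0.83)]
glue_bottle_mid [([324.0, 221.0, 18.0, 19.0], 0.72), ([234.0, 224.0, 19.0, 20.0], 0.67)]
tray_mark [([162.0, 209.0, 57.0, 70.0], 0.96), ([326.0, 183.0, 35.0, 35.0], 0.28)]
tray_join [([398.0, 222.0, 67.0, 73.0], 0.85)]
side [  5.54209843 736.4226457  587.98579714] [[480.1623451    0.         281.45422316]
 [  0.         480.1623451  208.53032414]
 [  0.           0.           1.        ]]
try_square_mid [([202.0, 204.0, 57.0, 27.0], 0.67), ([290.0, 220.0, 14.0, 44.0], 0.51)]
tape_narrow_mid [([262.0, 259.0, 23.0, 25.0], 0.87)]
tape_wide_mid [([211.0, 240.0, 33.0, 32.0], 0.57)]
glue_s
[... 281 characters left out ...]
clock': 0.9, 'joints': array([-1.21160613e+00,  2.99879194e-01,  1.52098609e+00, -1.31830222e-05,
        1.32070846e+00, -6.66279969e-02]), 'qd': array([ 1.24103258e-03,  8.84008968e-05, -5.90875278e-05, -3.92355366e-04,
        1.46203449e-04, -1.00969939e-03]), 'effort': array([-3.39566532e-04, -5.31648195e+01, -3.52913833e+01,  7.09277694e-02,
        2.14290008e-02, -3.44591820e-05]), 'eef_pos': array([ 227.16441862, -500.88841539,  224.4628907 ]), 'eef_rot': array([3.14157463e+00, 1.40038597e-05, 4.25821458e-01]), 'wrist_force': array([-0.67446914, -0.49551776,  0.31728954]), 'moment': array([ 0.00394428, -0.04130906, -0.00332471]), 'finger_force': 0.0, 'finger_gap': 93.76412696764012}
```

```bash
python3 - <<'E'
import cv2
a=cv2.imread('pics/top0.png')[80:340,120:450]; cv2.imwrite('pics/top0c.png',cv2.resize(a,None,fx=2.3,fy=2.3,interpolation=cv2.INTER_CUBIC))
a=cv2.imread('pics/side0.png')[130:380,100:420]; cv2.imwrite('pics/side0c.png',cv2.resize(a,None,fx=2.4,fy=2.4,interpolation=cv2.INTER_CUBIC))
E
```

```text
(no output)
```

View pics/top0c.png

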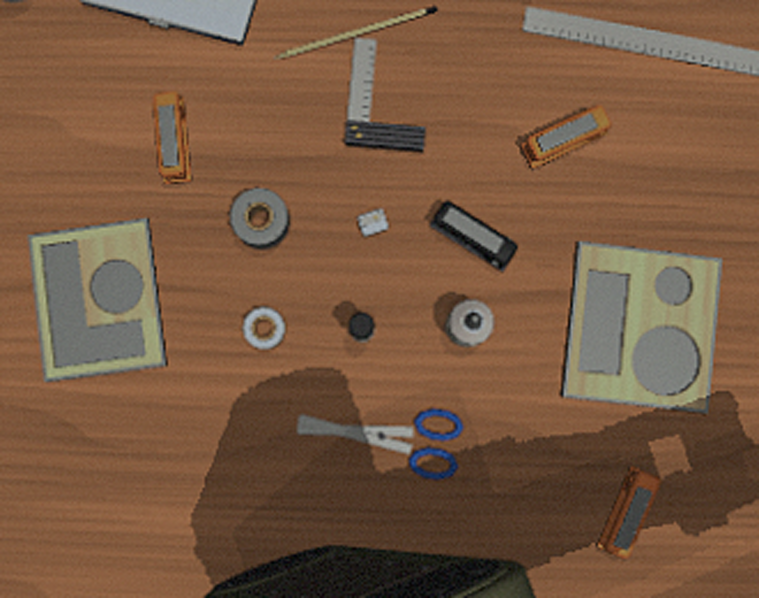

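View pics/side0c.png

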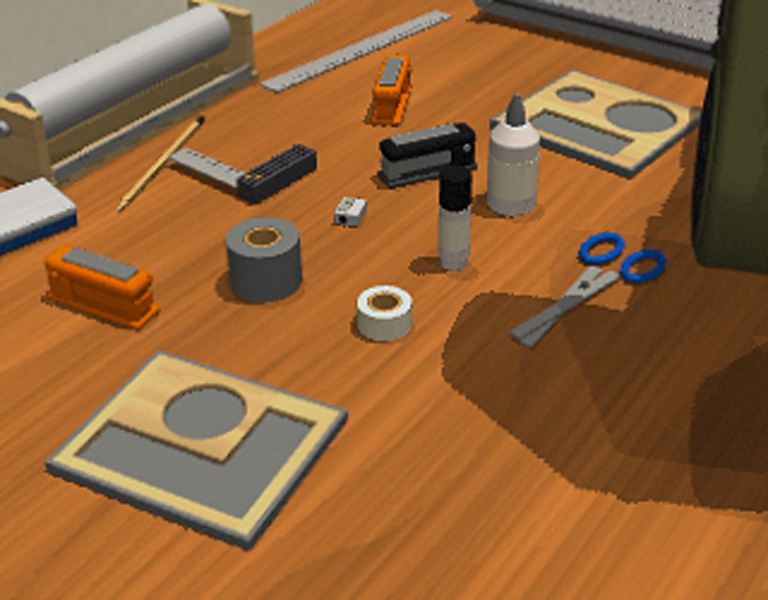

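```bash
cat > fit.py <<'E'
from h import *
from scipy.optimize import minimize
def cyl(r,z0,z1): a=np.linspace(0,2*np.pi,40); return np.array([[r*np.cos(t),r*np.sin(t),z] for z in(z0,z1) for t in a])
def box(x0,x1,y0,y1,z0,z1): return np.array([[x,y,z] for x in(x0,x1) for y in(y0,y1) for z in(z0,z1)])
M={'try_square_mid':[box(-13,13,-45,45,0,22),box(13,113,20,45,10,12)],'tape_narrow_mid':[cyl(23,0,25)],'tape_wide_mid':[cyl(32,0,48)],
'glue_stick_mid':[cyl(14,0,95)],'glue_bottle_mid':[np.r_[cyl(24,0,80),cyl(4,118,118)]],'stapler_mid':[box(-50,50,-16,16,0,8),box(-50,50,-15,15,27,45)],
'tray_mark':[box(-85,85,-70.5,70.5,0,10)],'tray_join':[box(-89,89,-84,84,0,10)]}
S=4
def render(c,parts,p):
    m=np.zeros((420*S,560*S),np.uint8); cs,sn=np.cos(p[2]),np.sin(p[2])
    hs=parts if len(parts)==1 else parts
    for P in hs:
        Q=np.c_[p[0]+cs*P[:,0]-sn*P[:,1],p[1]+sn*P[:,0]+cs*P[:,1],P[:,2]]
        uv=(proj(c,Q)+.5)*S
        cv2.fillConvexPoly(m,cv2.convexHull(np.round(uv*16).astype(np.int32)),1,shift=4)
    return m
def fit(name,obs,p0,parts=None):
    parts=parts or M[name]
    masks=[(c,cv2.resize(r.astype(np.uint8),None,fx=S,fy=S,interpolation=cv2.INTER_NEAREST)) for c,r in obs]
    def cost(q):
        p=[q[0],q[1],q[2]/50]; s=0
        for c,m in masks:
            k=render(c,parts,p); s+=1-(k&m).sum()/max(1,(k|m).sum())
        return s/len(masks)
    q0=np.array([p0[0],p0[1],p0[2]*50])
    r=minimize(cost,q0,method='Nelder-Mead',options=dict(initial_simplex=q0+np.vstack([np.zeros(3),np.diag([12,12,10])]),xatol=.1,fatol=1e-4))
    return r.x/[1,1,50],r.fun
E
python3 - <<'E'
from fit import *
T=snap('top');Sd=snap('side')
near={'try_square_mid':((287,120),-.1),'tape_narrow_mid':((234,224),0),'tape_wide_mid':((233,176),0),'stapler_mid':((326,184),-.5-np.pi/2+np.pi/2),'glue_bottle_mid':((324,221),0),'glue_stick_mid':((277.4,221.7),0),'tray_mark':((162,209),.14),'tray_join':((398,222),-.12)}
H={'glue_stick_mid':95,'glue_bottle_mid':118}
for n,(uv,yaw) in near.items():
    p=at_z(T,[uv],H.get(n,15))[0]
    if n=='stapler_mid': yaw=np.arctan2(*(at_z(T,[(120+515/2.3,80+250/2.3)],45)[0]-at_z(T,[(120+435/2.3,80+220/2.3)],45)[0])[[1,0]])
    obs=[];out=[]
    for nm,c in(('t',T),('s',Sd)):
        q=proj(c,[[p[0],p[1],H.get(n,20)/2]])[0]
        for r in trace(c,n):
            if np.hypot(*(np.array(r['rect'][:2])-q))<22 and r['p']>.3:
                obs.append((nm,c,r['region'])); break
    for sel in ('t','s','ts'):
        o=[x[1:] for x in obs if x[0] in sel]
        if len(o)==len(sel): 
            f,e=fit(n,o,[p[0],p[1],yaw]); out.append((sel,np.round([f[0],f[1],np.degrees(f[2])],1).tolist(),round(e,3)))
    print(n,np.round(p,1),[o[0] for o in obs],*out)
E
```

```text
try_square_mid [727.1 -15.2  15. ] ['t', 's'] ('t', [676.3, -15.5, -4.3], np.float64(0.112)) ('s', [677.4, -19.0, -4.3], np.float64(0.095)) ('ts', [676.6, -16.6, -4.5], np.float64(0.126))
tape_narrow_mid [449.6 115.2  15. ] ['t', 's'] ('t', [453.5, 113.7, 4.8], np.float64(0.146)) ('s', [454.7, 112.4, 6.8], np.float64(0.088)) ('ts', [453.6, 113.6, 4.3], np.float64(0.119))
tape_wide_mid [574.6 121.9  15. ] ['t', 's'] ('t', [575.6, 120.0, 9.3], np.float64(0.129)) ('s', [576.3, 119.7, 6.1], np.float64(0.032)) ('ts', [575.8, 120.0, 8.5], np.float64(0.082))
stapler_mid [ 559.4 -120.3   15. ] ['t', 's'] ('t', [564.4, -116.5, -120.5], np.float64(0.07)) ('s', [562.0, -121.3, -119.9], np.float64(0.178)) ('ts', [563.5, -117.7, -120.5], np.float64(0.13))
glue_bottle_mid [ 456.1 -108.3  118. ] ['t', 's'] ('t', [462.2, -111.7, 2.2], np.float64(0.071)) ('s', [461.7, -115.7, -7.8], np.float64(0.123)) ('ts', [460.9, -111.7, 6.0], np.float64(0.107))
glue_stick_mid [453.2   2.8  95. ] ['t', 's'] ('t', [454.6, 6.1, 0.8], np.float64(0.088)) ('s', [454.1, 2.9, 9.6], np.float64(0.082)) ('ts', [453.6, 5.9, 6.7], np.float64(0.111))
tray_mark [483.9 305.1  15. ] ['t', 's'] ('t', [483.6, 309.0, 9.5], np.float64(0.035)) ('s', [481.5, 306.8, 9.3], np.float64(0.019)) ('ts', [482.1, 307.9, 9.4], np.float64(0.034))
tray_join [ 464.8 -310.    15. ] ['t', 's'] ('t', [466.9, -315.0, -5.6], np.float64(0.037)) ('s', [465.0, -318.3, -6.5], np.float64(0.105)) ('ts', [466.0, -315.9, -5.5], np.float64(0.077))
```

```bash
cat > go.py <<'E'
import sys
from h import *
# usage: go.py x y z yawdeg -> shift in tool axes
x,y,z,yw=map(float,sys.argv[1:5]); s=monitor.read_state(); p=s['eef_pos']; a=s['eef_rot'][2]
d=np.array([x,y,z])-p; t=-(yw-np.degrees(a)); t=(t+90)%180-90 if len(sys.argv)<6 else (t+180)%360-180
print(np.round([np.cos(a)*d[0]+np.sin(a)*d[1],np.sin(a)*d[0]-np.cos(a)*d[1],-d[2],t],1),'clock',s['clock'],np.round(p,1),np.degrees(s['eef_rot']).round(1),'q',np.round(s['joints'],2))
E
python3 go.py 676.5 -20.5 120 85.5 f
```

```text
[ 607.6 -251.9  104.4  -61.1] clock 1.8 [ 227.2 -500.9  224.4] [-180.     0.    24.4] q [-1.21  0.3   1.52 -0.    1.32 -0.07]
```

Request:
arm_command(steps=[[0.6, 607.6, -251.9, 104.4, -61.1], [0.6, 607.6, -251.9, 104.4, -61.1], [0.6, 607.6, -251.9, 104.4, -61.1], [0.6, 607.6, -251.9, 104.4, -61.1], [0.6, 607.6, -251.9, 104.4, -61.1], [0.6, 607.6, -251.9, 104.4, -61.1], [0.6, 607.6, -251.9, 104.4, -61.1], [0.6, 607.6, -251.9, 104.4, -61.1], [0.6, 607.6, -251.9, 104.4, -61.1], [0.6, 607.6, -251.9, 104.4, -61.1], [0.6, 607.6, -251.9, 104.4, -61.1], [0.6, 607.6, -251.9, 104.4, -61.1], [0.6, 607.6, -251.9, 104.4, -61.1], [0.6, 607.6, -251.9, 104.4, -61.1], [0.6, 607.6, -251.9, 104.4, -61.1]], force=30)

```text
clock: 3.68
eef_pos: [676.3, -21.4, 120.6]
eef_rot: [3.141, 0.0, 1.491]
wrist_force: [-0.1, -0.7, 0.0]
finger_gap: 56.2
finger_force: 0.0
```

```bash
python3 go.py 676.5 -20.5 27 85.5 f
```

```text
[ 0.9  0.2 93.6 -0.1] clock 3.675 [676.3 -21.4 120.6] [180.    0.   85.4] q [-0.09  0.67  1.22 -0.    1.25 -0.01]
```

Request:
arm_command(steps=[[0.6, 0, 0, 50, 0], [0.6, 0, 0, 80, 0], [0.6, 0, 0, 93, 0], [0.6, 0, 0, 93, 0], [0.2, 0, 0, 93, 0], [0.2, 0, 0, 93, 0], [0.2, 0, 0, 93, 0], [0.2, 0, 0, 93, 0], [0.2, 0, 0, 93, 0], [0.2, 0, 0, 80, 0], [0.2, 0, 0, 40, 0], [0.2, 0, 0, 20, 0], [0.2, 0, 0, 20, 0]], force=30)

```text
clock: 5.3
eef_pos: [677.1, -20.6, 101.5]
eef_rot: [3.139, -0.0, 1.492]
wrist_force: [0.4, 1.0, -1.9]
finger_gap: 25.8
finger_force: 30.0
```

```bash
python3 - <<'E'
from h import *
c=snap('side'); cv2.imwrite('pics/s1.png',cv2.resize(cv2.cvtColor(c['img'],4)[100:260,120:360],None,fx=3,fy=3))
E
python3 go.py 433.3 299.5 80 99.4 f
```

```text
[ 300.  -267.5   19.8  -13.9] clock 5.35 [676.4 -20.5  99.8] [180.    0.   85.5] q [-0.08  0.69  1.24 -0.    1.21 -0.01]
```

View pics/s1.png

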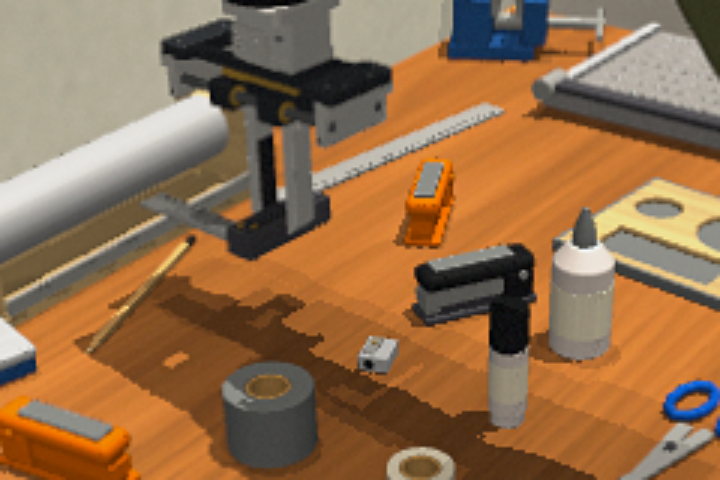

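Request:
arm_command(steps=[[0.2, 300, -267.5, 0, -13.9], [0.2, 300, -267.5, 0, -13.9], [0.2, 300, -267.5, 0, -13.9], [0.2, 300, -267.5, 0, -13.9], [0.2, 300, -267.5, 0, -13.9], [0.2, 300, -267.5, 0, -13.9], [0.2, 300, -267.5, 0, -13.9], [0.2, 300, -267.5, 0, -13.9], [0.2, 300, -267.5, 0, -13.9], [0.2, 300, -267.5, 30, -13.9], [0.2, 300, -267.5, 50, -13.9], [0.2, 300, -267.5, 50, -13.9]])

```text
clock: 6.85
eef_pos: [433.3, 298.2, 48.6]
eef_rot: [-3.139, 0.001, 1.733]
wrist_force: [0.3, -0.3, -1.1]
finger_gap: 25.7
finger_force: 30.0
```

```bash
python3 - <<'E'
from h import *
c=snap('side'); b=snap('top')
cv2.imwrite('pics/s2.png',cv2.cvtColor(np.hstack([cv2.resize(c['img'][230:390,90:290],None,fx=2,fy=2),cv2.resize(b['img'][150:270,100:250],(400,320))]),4))
E
python3 go.py 433.3 299.5 31 99.4 f
```

```text
[ 0.5 -0.6 19.5 -0.1] clock 6.95 [434.  299.1  50.5] [180.   -0.   99.3] q [ 0.53  0.46  1.74 -0.    0.94  0.37]
```

View pics/s2.png

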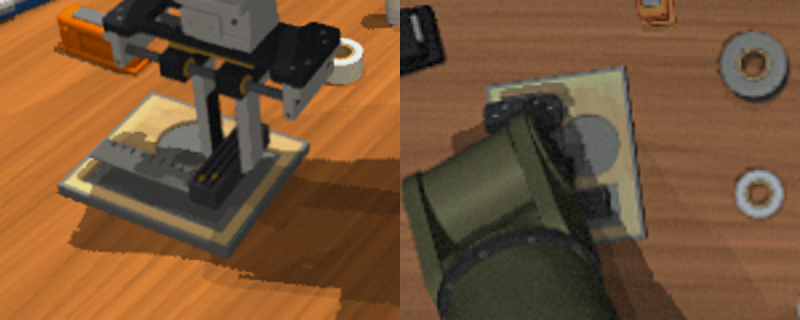

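Request:
arm_command(steps=[[0.2, 0.5, -0.6, 8, 0], [0.2, 0.5, -0.6, 14, 0], [0.2, 0.5, -0.6, 18.5, 0], [0.2, 0.5, -0.6, 18.5, 0], [0.2, 0.5, -0.6, 18.5, 0], [0.45, 0.5, -0.6, 18.5, 0], [0.45, 0.5, -0.6, 18.5, 0], [0.45, 0.5, -0.6, 18.5, 0], [0.45, 0.5, -0.6, 0, 0], [0.45, 0.5, -0.6, -50, 0], [0.6, 0.5, -0.6, -50, 0]])

```text
clock: 8.32
eef_pos: [434.1, 300.9, 103.3]
eef_rot: [3.136, -0.002, 1.735]
wrist_force: [-0.1, 0.4, -0.4]
finger_gap: 49.3
finger_force: 0.0
```

```bash
python3 go.py 454 113.3 100 54.4 f
```

```text
[-188.3  -11.     3.3   45. ] clock 8.325 [434.1 300.9 103.3] [ 1.797e+02 -1.000e-01  9.940e+01] q [0.54 0.38 1.71 0.   1.04 0.37]
```

Request:
arm_command(steps=[[0.75, -188.3, -11, 3, -45], [0.75, -188.3, -11, 3, -45], [0.75, -188.3, -11, 3, -45], [0.75, -188.3, -11, 3, -45], [0.75, -188.3, -11, 3, -45], [0.75, -188.3, -11, 3, -45], [0.75, -188.3, -11, 3, -45]])

```text
clock: 9.2
eef_pos: [452.4, 112.6, 96.7]
eef_rot: [-3.141, -0.0, 2.518]
wrist_force: [-0.6, 0.7, -1.1]
finger_gap: 70.3
finger_force: 0.0
```

```bash
python3 - <<'E'
from h import *
c=snap('side'); b=snap('top')
cv2.imwrite('pics/s3.png',cv2.cvtColor(np.hstack([cv2.resize(c['img'][230:390,90:290],None,fx=2,fy=2),cv2.resize(b['img'][150:270,100:250],(400,320))]),4))
E
python3 go.py 454 113.3 27 144.4 f
```

```text
[-0.9  1.4 69.8 -0.1] clock 9.3 [452.4 112.7  96.8] [-180.    -0.   144.3] q [ 0.17  0.27  1.88  0.    0.99 -0.78]
```

View pics/s3.png

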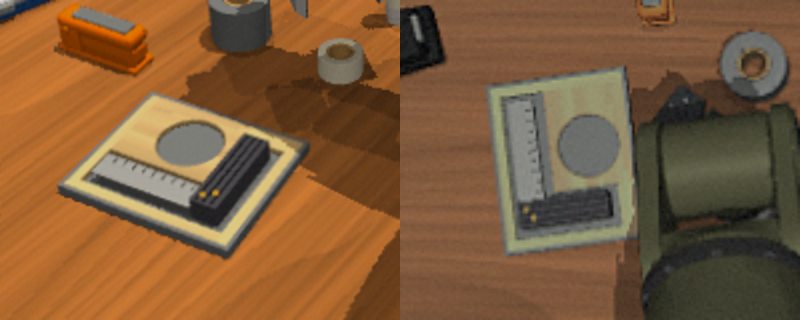

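Request:
arm_command(steps=[[0.75, -0.9, 1.4, 30, 0], [0.75, -0.9, 1.4, 60, 0], [0.75, -0.9, 1.4, 70, 0], [0.75, -0.9, 1.4, 70, 0], [0.4, -0.9, 1.4, 70, 0], [0.4, -0.9, 1.4, 70, 0], [0.4, -0.9, 1.4, 70, 0], [0.4, -0.9, 1.4, 70, 0], [0.4, -0.9, 1.4, 70, 0], [0.4, -0.9, 1.4, 50, 0], [0.4, -0.9, 1.4, 10, 0], [0.4, -0.9, 1.4, 0, 0], [0.4, -0.9, 1.4, 0, 0]], force=20)

```text
clock: 10.92
eef_pos: [454.1, 113.0, 97.0]
eef_rot: [3.141, 0.0, 2.52]
wrist_force: [-0.3, -0.7, -1.3]
finger_gap: 46.2
finger_force: 20.0
```

```bash
python3 -c "
import numpy as np
def T(x,y,a,l): a=np.radians(a);return round(x+np.cos(a)*l[0]-np.sin(a)*l[1],1),round(y+np.sin(a)*l[0]+np.cos(a)*l[1],1)
print(T(482.5,308.2,9.4,(12,-25.5)),[T(466,-315.9,-5.6,l) for l in((-35,-30),(51,-30),(0,46))])"
python3 go.py 498.5 285 50 144.4 f
```

```text
(np.float64(498.5), np.float64(285.0)) [(np.float64(428.2), np.float64(-342.3)), (np.float64(513.8), np.float64(-350.7)), (np.float64(470.5), np.float64(-270.1))]
[ 64.1 165.7  47.   -0. ] clock 10.925 [454.1 113.   97. ] [180.    0.  144.4] q [ 0.17  0.28  1.88  0.    0.99 -0.78]
```

Request:
arm_command(steps=[[0.4, 64, 165.7, 0, 0], [0.4, 64, 165.7, 0, 0], [0.4, 64, 165.7, 0, 0], [0.4, 64, 165.7, 0, 0], [0.4, 64, 165.7, 25, 0], [0.4, 64, 165.7, 45, 0], [0.4, 64, 165.7, 55, 0], [0.4, 64, 165.7, 62, 0], [0.4, 64, 165.7, 65.5, 0], [0.4, 64, 165.7, 65.5, 0], [0.4, 64, 165.7, 65.5, 0], [0.62, 64, 165.7, 65.5, 0], [0.62, 64, 165.7, 65.5, 0], [0.62, 64, 165.7, 65.5, 0], [0.62, 64, 165.7, 45, 0], [0.62, 64, 165.7, 0, 0], [0.95, 64, 165.7, 0, 0]])

```text
clock: 13.05
eef_pos: [499.9, 285.7, 100.3]
eef_rot: [3.137, 0.003, 2.52]
wrist_force: [-0.4, 0.1, -0.6]
finger_gap: 65.2
finger_force: 0.0
```

```bash
python3 go.py 576 119.8 100 110 f
```

```text
[-158.4  -90.6    0.3   34.4] clock 13.05 [499.9 285.7 100.3] [179.7   0.2 144.4] q [ 0.46  0.48  1.57  0.    1.08 -0.49]
```

Request:
arm_command(steps=[[1, -158.4, -90.6, 0, 34.4], [1, -158.4, -90.6, 0, 34.4], [1, -158.4, -90.6, 0, 34.4], [1, -158.4, -90.6, 0, 34.4], [1, -158.4, -90.6, 0, 34.4], [1, -158.4, -90.6, 0, 34.4], [1, -158.4, -90.6, 0, 34.4]])

```text
clock: 13.92
eef_pos: [574.4, 119.7, 96.9]
eef_rot: [-3.141, -0.0, 1.921]
wrist_force: [0.2, 0.3, 0.4]
finger_gap: 94.2
finger_force: 0.0
```

```bash
python3 - <<'E'
from h import *
c=snap('side'); b=snap('top')
cv2.imwrite('pics/s4.png',cv2.cvtColor(np.hstack([cv2.resize(c['img'][210:370,90:290],None,fx=2,fy=2),cv2.resize(b['img'][150:270,100:250],(400,320))]),4))
E
python3 go.py 576 119.8 34 110 f
```

```text
[-0.3  1.5 63.   0.1] clock 14.025 [574.4 119.6  97. ] [-180.     0.   110.1] q [ 0.14  0.51  1.54 -0.    1.09 -0.21]
```

View pics/s4.png

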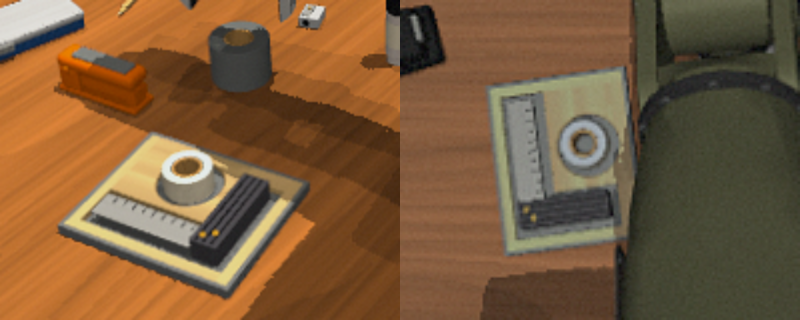

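Request:
arm_command(steps=[[1, -0.3, 1.5, 30, 0], [1, -0.3, 1.5, 55, 0], [1, -0.3, 1.5, 63, 0], [1, -0.3, 1.5, 63, 0], [0.5, -0.3, 1.5, 63, 0], [0.5, -0.3, 1.5, 63, 0], [0.5, -0.3, 1.5, 63, 0], [0.5, -0.3, 1.5, 63, 0], [0.5, -0.3, 1.5, 63, 0], [0.5, -0.3, 1.5, 40, 0], [0.5, -0.3, 1.5, -20, 0], [0.5, -0.3, 1.5, -80, 0], [0.5, -0.3, 1.5, -120, 0], [0.5, -0.3, 1.5, -120, 0]], force=30)

```text
clock: 15.78
eef_pos: [577.0, 119.5, 219.9]
eef_rot: [3.136, 0.001, 1.92]
wrist_force: [-0.5, -0.5, -3.1]
finger_gap: 62.5
finger_force: 29.8
```

```bash
python3 go.py 428.2 -342.3 100 60 f
```

```text
[-383.1 -297.8  119.9   50. ] clock 15.775 [577.  119.5 219.9] [1.797e+02 1.000e-01 1.100e+02] q [ 0.14  0.39  1.41  0.    1.33 -0.21]
```

Request:
arm_command(steps=[[0.5, -383, -298, 0, 50], [0.5, -383, -298, 0, 50], [0.5, -383, -298, 0, 50], [0.5, -383, -298, 0, 50], [0.5, -383, -298, 0, 50], [0.5, -383, -298, 0, 50], [0.5, -383, -298, 0, 50], [0.5, -383, -298, 0, 50], [0.5, -383, -298, 40, 50], [0.5, -383, -298, 90, 50], [0.5, -383, -298, 130, 50], [0.5, -383, -298, 150, 50], [0.5, -383, -298, 160, 50], [0.5, -383, -298, 160, 50]])

```text
clock: 17.52
eef_pos: [426.7, -342.2, 56.2]
eef_rot: [-3.14, -0.0, 1.047]
wrist_force: [-0.6, -0.3, -1.6]
finger_gap: 62.6
finger_force: 29.8
```

```bash
python3 go.py 428.2 -342.3 38.5 60 f
```

```text
[ 0.6  1.4 17.7 -0. ] clock 17.525 [ 426.7 -342.2   56.2] [-179.9   -0.    60. ] q [-0.74  0.49  1.68 -0.    0.97 -0.22]
```

Request:
arm_command(steps=[[0.5, 0.6, 1.4, 8, 0], [0.5, 0.6, 1.4, 14, 0], [0.5, 0.6, 1.4, 18, 0], [0.5, 0.6, 1.4, 18, 0], [0.5, 0.6, 1.4, 18, 0], [0.85, 0.6, 1.4, 18, 0], [0.85, 0.6, 1.4, 18, 0], [0.85, 0.6, 1.4, 18, 0], [0.85, 0.6, 1.4, -10, 0], [0.85, 0.6, 1.4, -70, 0], [0.85, 0.6, 1.4, -110, 0], [0.7, 0.6, 1.4, -110, 0]])

```text
clock: 19.02
eef_pos: [429.5, -343.4, 170.2]
eef_rot: [3.136, 0.001, 1.047]
wrist_force: [-0.2, -0.1, -0.1]
finger_gap: 73.0
finger_force: 0.0
```

```bash
python3 go.py 563.5 -118 170 149.5; python3 go.py 563.5 -118 170 149.5 f
```

```text
[ 2.623e+02  3.400e+00  2.000e-01 -8.950e+01] clock 19.025 [ 429.5 -343.4  170.2] [1.797e+02 1.000e-01 6.000e+01] q [-0.74  0.35  1.59 -0.    1.2  -0.22]
[ 2.623e+02  3.400e+00  2.000e-01 -8.950e+01] clock 19.025 [ 429.5 -343.4  170.2] [1.797e+02 1.000e-01 6.000e+01] q [-0.74  0.35  1.59 -0.    1.2  -0.22]
```

Request:
arm_command(steps=[[0.65, 262.3, 3.4, 0, 0.5], [0.65, 262.3, 3.4, 0, 0.5], [0.65, 262.3, 3.4, 0, 0.5], [0.65, 262.3, 3.4, 0, 0.5], [0.65, 262.3, 3.4, 0, 0.5], [0.65, 262.3, 3.4, 0, 0.5], [0.65, 262.3, 3.4, 20, 0.5], [0.65, 262.3, 3.4, 60, 0.5], [0.65, 262.3, 3.4, 80, 0.5], [0.65, 262.3, 3.4, 80, 0.5]])

```text
clock: 20.27
eef_pos: [561.2, -118.6, 85.6]
eef_rot: [-3.139, 0.001, 1.036]
wrist_force: [-0.1, -0.2, 0.6]
finger_gap: 61.2
finger_force: 0.0
```

```bash
python3 - <<'E'
from h import *
c=snap('side'); b=snap('top')
cv2.imwrite('pics/s5.png',cv2.cvtColor(np.hstack([cv2.resize(c['img'][120:280,230:430],None,fx=2,fy=2),cv2.resize(b['img'][150:270,300:450],(400,320))]),4))
E
python3 go.py 563.5 -118 36 59.5 f
```

```text
[ 0.8  0.6 51.8 -0.1] clock 20.375 [ 562.6 -118.3   87.8] [180.   -0.   59.4] q [-0.27  0.5   1.58 -0.    1.06  0.26]
```

View pics/s5.png

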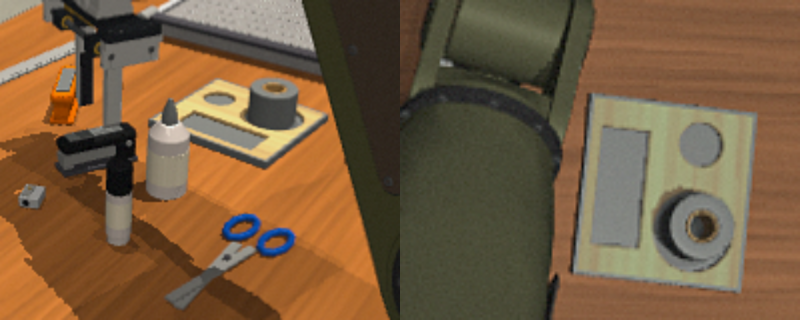

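Request:
arm_command(steps=[[0.65, 0.8, 0.6, 25, 0], [0.65, 0.8, 0.6, 45, 0], [0.65, 0.8, 0.6, 52, 0], [0.65, 0.8, 0.6, 52, 0], [0.25, 0.8, 0.6, 52, 0], [0.25, 0.8, 0.6, 52, 0], [0.25, 0.8, 0.6, 52, 0], [0.25, 0.8, 0.6, 52, 0], [0.25, 0.8, 0.6, 52, 0], [0.25, 0.8, 0.6, 30, 0], [0.25, 0.8, 0.6, -30, 0], [0.25, 0.8, 0.6, -90, 0], [0.25, 0.8, 0.6, -140, 0], [0.25, 0.8, 0.6, -140, 0]], force=30)

```text
clock: 22.12
eef_pos: [564.7, -117.1, 230.9]
eef_rot: [3.135, -0.002, 1.038]
wrist_force: [0.4, -0.3, -1.5]
finger_gap: 29.6
finger_force: 30.0
```

```bash
python3 go.py 470.5 -270.1 62 -5.6 f
python3 - <<'E'
from fit import *
b=snap('top'); s=snap('side')
for n,p in(('tape_wide_mid',(428,-342)),):
  for c in(b,s):
    q=proj(c,[[*p,28]])[0]
    for r in trace(c,n):
      if np.hypot(*(np.array(r['rect'][:2])-q))<25: print(n,fit(n,[(c,r['region'])],[*p,0],[cyl(32,4,52)])); break
for n in ['glue_stick_mid','glue_bottle_mid']:
  print(n,[(np.round(r['rect']),r['p']) for r in find_in(s,n)])
E
```

```text
[-179.6   -3.5  168.9   65.1] clock 22.125 [ 564.7 -117.1  230.9] [ 1.796e+02 -1.000e-01  5.950e+01] q [-0.27  0.35  1.44  0.    1.35  0.26]
tape_wide_mid (array([ 4.32064258e+02, -3.39594033e+02, -2.56673973e-02]), np.float64(0.1130778842149105))
tape_wide_mid (array([ 4.32924334e+02, -3.49938411e+02,  1.79251895e-01]), np.float64(0.05499380932728026))
glue_stick_mid [(array([290., 222.,  15.,  41.]), 0.62)]
glue_bottle_mid [(array([313., 193.,  21.,  53.]), 0.89)]
```

Request:
arm_command(steps=[[0.25, -180, -3.5, 0, 65], [0.25, -180, -3.5, 0, 65], [0.25, -180, -3.5, 0, 65], [0.25, -180, -3.5, 0, 65], [0.25, -180, -3.5, 0, 65], [0.25, -180, -3.5, 40, 65], [0.25, -180, -3.5, 80, 65], [0.25, -180, -3.5, 120, 65], [0.25, -180, -3.5, 140, 65], [0.25, -180, -3.5, 150, 65], [0.25, -180, -3.5, 150, 65], [0.25, -180, -3.5, 150, 65]])

```text
clock: 23.92
eef_pos: [469.6, -270.4, 77.9]
eef_rot: [3.141, -0.001, -0.096]
wrist_force: [0.1, -0.4, -1.4]
finger_gap: 29.5
finger_force: 30.0
```

```bash
python3 go.py 470.5 -270.1 40.5 -5.6 f
python3 - <<'E'
from h import *
c=snap('side'); b=snap('top')
cv2.imwrite('pics/s6.png',cv2.cvtColor(np.hstack([cv2.resize(c['img'][110:230,280:430],(400,320)),cv2.resize(b['img'][150:270,300:450],(400,320))]),4))
E
```

```text
[ 0.9 -0.3 37.4  0.1] clock 23.925 [ 469.6 -270.4   77.9] [ 1.8e+02 -1.0e-01 -5.5e+00] q [-0.59  0.45  1.69  0.    1.01  1.08]
```

View pics/s6.png

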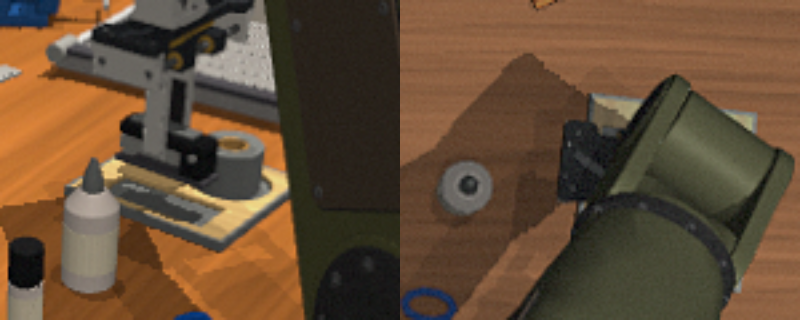

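Request:
arm_command(steps=[[0.25, 0.9, -0.3, 15, 0], [0.25, 0.9, -0.3, 26, 0], [0.25, 0.9, -0.3, 33, 0], [0.25, 0.9, -0.3, 37, 0], [0.25, 0.9, -0.3, 37, 0], [0.25, 0.9, -0.3, 37, 0], [0.45, 0.9, -0.3, 37, 0], [0.45, 0.9, -0.3, 37, 0], [0.45, 0.9, -0.3, 37, 0], [0.45, 0.9, -0.3, 10, 0], [0.45, 0.9, -0.3, -50, 0], [0.6, 0.9, -0.3, -90, 0], [0.6, 0.9, -0.3, -90, 0]])

```text
clock: 25.65
eef_pos: [471.1, -270.6, 170.1]
eef_rot: [3.139, -0.005, -0.096]
wrist_force: [-0.2, 0.0, -0.9]
finger_gap: 55.7
finger_force: 0.0
```

```bash
python3 go.py 454 4.7 168 90 f
```

```text
[ -43.5 -272.3    2.1  -95.5] clock 25.65 [ 471.1 -270.6  170.1] [179.9  -0.3  -5.5] q [-0.59  0.33  1.61  0.    1.19  1.08]
```

Request:
arm_command(steps=[[0.6, -43.5, -272.3, 0, -95.5], [0.6, -43.5, -272.3, 0, -95.5], [0.6, -43.5, -272.3, 0, -95.5], [0.6, -43.5, -272.3, 0, -95.5], [0.6, -43.5, -272.3, 0, -95.5], [0.6, -43.5, -272.3, 0, -95.5], [0.6, -43.5, -272.3, 0, -95.5], [0.6, -43.5, -272.3, 0, -95.5], [0.6, -43.5, -272.3, 0, -95.5], [0.6, -43.5, -272.3, 20, -95.5], [0.6, -43.5, -272.3, 35, -95.5], [0.6, -43.5, -272.3, 35, -95.5], [0.6, -43.5, -272.3, 35, -95.5]])

```text
clock: 27.28
eef_pos: [453.1, 5.3, 132.3]
eef_rot: [3.141, -0.0, 1.571]
wrist_force: [0.4, 0.7, 0.0]
finger_gap: 56.2
finger_force: 0.0
```

```bash
python3 - <<'E'
from h import *
c=snap('side'); b=snap('top')
cv2.imwrite('pics/s7.png',cv2.cvtColor(np.hstack([cv2.resize(c['img'][130:290,230:430],None,fx=2,fy=2),cv2.resize(b['img'][150:270,300:450],(400,320))]),4))
E
python3 go.py 454 4.7 50 90 f
```

```text
[-0.6  0.8 82.5 -0. ] clock 27.375 [453.2   5.3 132.5] [180.   0.  90.] q [-0.07  0.19  1.89 -0.    1.06 -0.07]
```

View pics/s7.png

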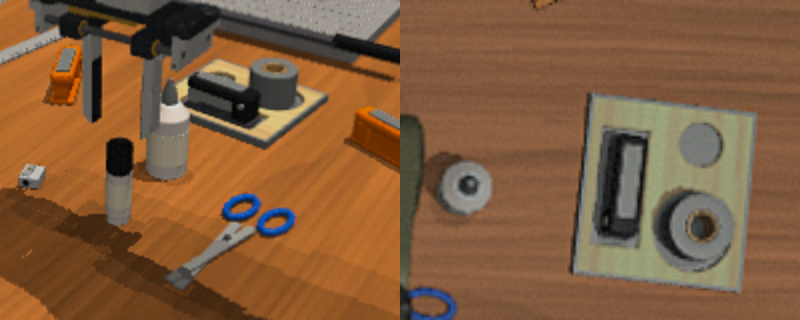

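Request:
arm_command(steps=[[0.6, -0.6, 0.8, 30, 0], [0.6, -0.6, 0.8, 60, 0], [0.6, -0.6, 0.8, 82, 0], [0.6, -0.6, 0.8, 82, 0], [0.2, -0.6, 0.8, 82, 0], [0.2, -0.6, 0.8, 82, 0], [0.2, -0.6, 0.8, 82, 0], [0.2, -0.6, 0.8, 82, 0], [0.2, -0.6, 0.8, 82, 0], [0.2, -0.6, 0.8, 50, 0], [0.2, -0.6, 0.8, 0, 0], [0.2, -0.6, 0.8, -50, 0], [0.2, -0.6, 0.8, -100, 0], [0.2, -0.6, 0.8, -100, 0], [0.2, -0.6, 0.8, -100, 0]], force=25)

```text
clock: 29.25
eef_pos: [453.4, 4.7, 231.2]
eef_rot: [-3.141, -0.0, 1.571]
wrist_force: [-0.0, 0.2, -1.2]
finger_gap: 27.8
finger_force: 25.0
```

```bash
python3 go.py 513.8 -350.7 120 84.4 f
```

```text
[-355.4   60.4  111.2    5.6] clock 29.25 [453.4   4.7 231.2] [-179.9   -0.    90. ] q [-0.07  0.08  1.77  0.    1.3  -0.07]
```

Request:
arm_command(steps=[[0.2, -355, 60, 0, 5.6], [0.2, -355, 60, 0, 5.6], [0.2, -355, 60, 0, 5.6], [0.2, -355, 60, 0, 5.6], [0.2, -355, 60, 0, 5.6], [0.2, -355, 60, 0, 5.6], [0.2, -355, 60, 0, 5.6], [0.2, -355, 60, 40, 5.6], [0.2, -355, 60, 90, 5.6], [0.2, -355, 60, 130, 5.6], [0.2, -355, 60, 145, 5.6], [0.2, -355, 60, 150, 5.6], [0.2, -355, 60, 150, 5.6], [0.2, -355, 60, 150, 5.6]])

```text
clock: 31.0
eef_pos: [514.2, -350.6, 83.4]
eef_rot: [3.14, 0.001, 1.473]
wrist_force: [0.4, -0.7, -0.6]
finger_gap: 27.6
finger_force: 25.0
```

```bash
python3 go.py 513.8 -350.7 54.5 84.4 f
python3 - <<'E'
from h import *
c=snap('side')
cv2.imwrite('pics/s8.png',cv2.cvtColor(cv2.resize(c['img'][110:230,280:430],None,fx=4,fy=4),4))
E
```

```text
[-0.1 -0.4 28.9 -0. ] clock 31.0 [ 514.2 -350.6   83.4] [1.799e+02 1.000e-01 8.440e+01] q [-0.66  0.6   1.44  0.    1.11 -0.56]
```

View pics/s8.png

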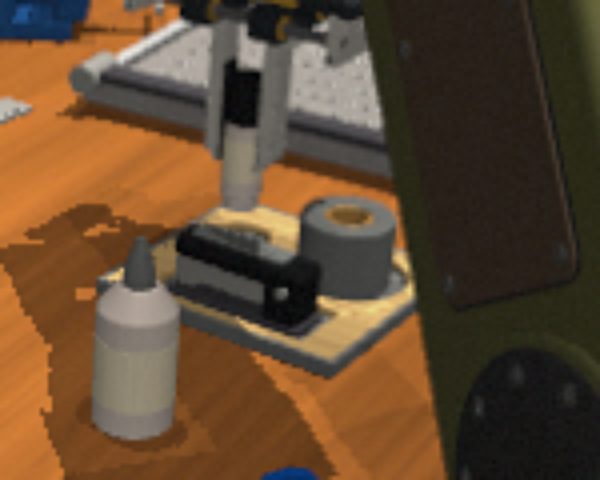

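Request:
arm_command(steps=[[0.2, 0, -0.4, 10, 0], [0.2, 0, -0.4, 18, 0], [0.2, 0, -0.4, 25, 0], [0.2, 0, -0.4, 28.5, 0], [0.2, 0, -0.4, 28.5, 0], [0.2, 0, -0.4, 28.5, 0], [0.42, 0, -0.4, 28.5, 0], [0.42, 0, -0.4, 28.5, 0], [0.42, 0, -0.4, 28.5, 0], [0.42, 0, -0.4, 28.5, 0], [0.42, 0, -0.4, 5, 0], [0.42, 0, -0.4, -40, 0], [0.42, 0, -0.4, -90, 0], [0.42, 0, -0.4, -140, 0], [0.42, 0, -0.4, -140, 0]])

```text
clock: 32.92
eef_pos: [514.3, -351.0, 226.3]
eef_rot: [3.136, 0.004, 1.473]
wrist_force: [-0.6, -0.3, 0.4]
finger_gap: 39.9
finger_force: 0.0
```

```bash
python3 go.py 300 0 230 84.4 f
```

```text
[ 328.4 -247.5   -3.7   -0. ] clock 32.925 [ 514.3 -351.   226.3] [179.7   0.2  84.4] q [-0.66  0.46  1.3  -0.    1.38 -0.56]
```

Request:
arm_command(steps=[[0.42, 330, -180, -3, 0], [0.42, 330, -180, -3, 0], [0.42, 330, -180, -3, 0], [0.42, 330, -180, -3, 0], [0.42, 330, -180, -3, 0], [0.42, 330, -180, -3, 0], [0.42, 330, -180, -3, 0], [0.42, 330, -180, -3, 0], [0.42, 330, -180, -3, 0]])

```text
clock: 34.05
eef_pos: [366.7, -5.1, 224.7]
eef_rot: [-3.141, 0.0, 1.471]
wrist_force: [-0.0, 0.1, -0.5]
finger_gap: 39.6
finger_force: 0.0
```

```bash
python3 - <<'E'
from fit import *
s=snap('side'); b=snap('top')
bg=lambda i:cv2.cvtColor(i,4)
cv2.imwrite('pics/t9.png',bg(cv2.resize(b['img'][90:290,130:460],None,fx=2.4,fy=2.4,interpolation=cv2.INTER_CUBIC)))
cv2.imwrite('pics/s9.png',bg(cv2.resize(s['img'][120:370,110:420],None,fx=2.4,fy=2.4,interpolation=cv2.INTER_CUBIC)))
sh=lambda P:P+[0,0,4]
for n,p in(('try_square_mid',(432.6,303.5,.164)),('tape_narrow_mid',(498.5,285,0)),('tape_wide_mid',(428,-342,0)),('stapler_mid',(470.5,-270,-.098)),('glue_stick_mid',(514,-351,0)),('glue_bottle_mid',(461,-112,0)),('tray_mark',(482,308,.16)),('tray_join',(466,-316,-.1))):
  for k,c in(('t',b),('s',s)):
    q=proj(c,[[p[0],p[1],30]])[0]
    for r in trace(c,n):
      if np.hypot(*(np.array(r['rect'][:2])-q))<25:
        f,e=fit(n,[(c,r['region'])],p,None if n[:4]in('tray','glue')and n!='glue_stick_mid' else [sh(P) for P in M[n]]); print(n,k,np.round([f[0],f[1],np.degrees(f[2])],1),round(e,3)); break
print(monitor.read_state()['clock'])
E
```

```text
try_square_mid t [434.5 305.2   9.5] 0.123
try_square_mid s [432.4 302.9   8.9] 0.075
tape_narrow_mid t [498.4 286.6   5.8] 0.116
tape_narrow_mid s [498.4 285.2   2.9] 0.049
tape_wide_mid t [ 431.7 -339.2   -2.4] 0.114
tape_wide_mid s [ 432.5 -348.4    1.4] 0.193
stapler_mid t [ 468.4 -269.7   -6.6] 0.128
stapler_mid s [ 468.9 -272.3   -6.8] 0.148
glue_stick_mid t [ 514.4 -351.4   12.1] 0.143
glue_stick_mid s [ 524.9 -370.8  -32.7] 0.469
glue_bottle_mid t [ 461.9 -111.6    5.7] 0.073
glue_bottle_mid s [ 462.1 -115.9   15.5] 0.098
tray_mark t [482.6 309.6   9.5] 0.308
tray_mark s [481.5 306.9   9.5] 0.379
tray_join t [ 465.9 -315.    -5.7] 0.315
tray_join s [ 463.5 -317.    -4.6] 0.592
34.95
```

View pics/t9.png

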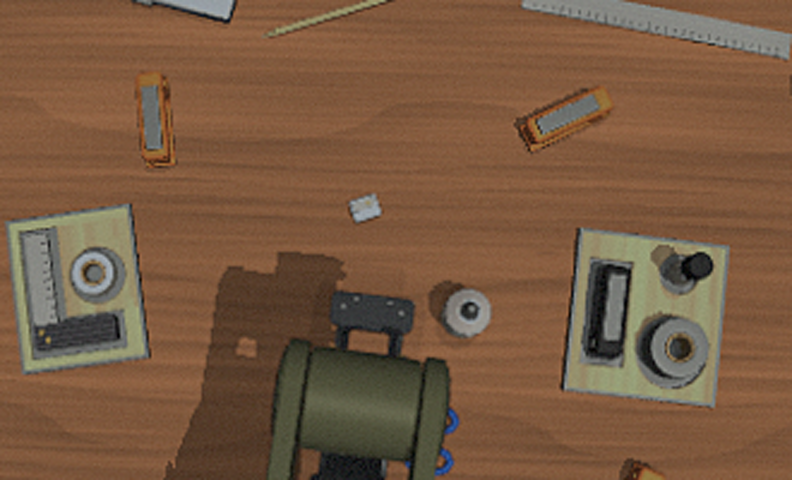

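View pics/s9.png

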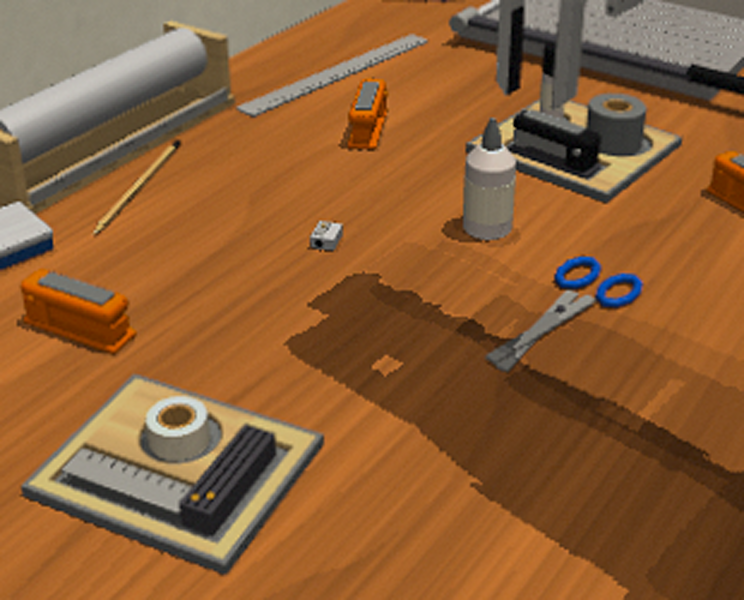

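```bash
python3 -c "
from cell import job; print(job.sign_off())"
```

```text
the job is handed in; nothing more can be done
None
```

I put all five items in their tray pockets in the order asked and handed the job in at about 35 s of the 134 s allowed. The last pictures show each item in its pocket, the glue stick upright and the bottle standing where it was; sign-off returned no verdict.

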